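# Clamp up a knife block with a squeeze-trigger clamp

## Robot

A 7-joint arm with a two-finger parallel gripper is mounted at the origin on a cart in front of the work surface, level with it; the furniture and walls round the work are solid. World frame = base frame: x ahead of the robot, y to its left, z up, the work surface at z = 0. Lengths are in mm, angles in rad, forces in N, time in s.
With the tool pointing down it reaches from about 425 to 1025 mm from the base axis. Payload 9.4 kg.
Tool frame: the origin (TCP) lies at the very end of the fingers, on their centre line; the grasp point (between the pads) lies 19 mm behind it; z points along the fingers, y is the line along which they close (so a half turn about z gives the same grasp; the last joint's range is limited). The gripper opens to 93 mm and grips with 3 to 60 N. Pads are 15 mm wide; open, the fingers measure 128 mm over their backs; the gripper's body (75 mm by 188 mm) begins 65 mm behind the grasp point.
Start: joints at [-1.221, 0.599, -0.003, 1.599, 0.002, 0.943, -0.08], TCP at [300.125, 659.961, 218.618] pointing down, gripper open.
Joint ranges: [-2.57, 2.57], [-0.35, 1.97], [-1.29, 1.29], [0.11, 2.56], [-1.05, 4.19], [0.11, 1.86], [-2.63, 2.63]. Speed limits (rad/s): [2.22, 2.22, 3.01, 3.01, 3.14, 3.14, 3.14].

## Interface

Orientations are given as a unit quaternion [w, x, y, z].
In Python, from workcell import env gives the robot as it stands. The module is installed in compiled form; this text tells all that it offers.
- The arm moves only by the tool move_arm, never from a script. Its argument "targets" is one flat list of numbers, 4 for each row, row after row: the shift along the world's x, y, z in mm, then the turn about the world's z in degrees. In form: [dx, dy, dz, twist, dx, dy, dz, twist, ...]. A call has 1 to 20 rows; each row shifts and turns the commanded pose from where the row before left it; what a row does not reach is not made up. A row lasts 1/8 s, in which the tool goes at most 62.5 mm and 10.7 degrees, less where a joint would pass 70% of its speed; a pose out of reach is approached as far as the arm can. A call with a gripper value outside its range is refused whole. "claw" is the gripper command: -1 is shut, 1 is fully open, values between are in proportion, set as the call begins (left out, the last holds). The fingers move at their own pace and stop on an object; "force" is the grip in N (left out, the last holds). Time passes only in rows, so rows that do not move let the fingers close. It gives the time, the measured TCP pose, the force, the opening and the grip force at its end, in the units of the state.
- env.get_obs(): the state, without advancing time (a new reading comes with each control period).
- env.camera(name): name is "scene" or "top"; returns a dict with "color" (400x640x3 uint8, red, green, blue), "mtx" (3x3 intrinsics, pixels), "xyz" and "rotation" of the camera in the world. Camera axes: x right, y down, z forward; pixel columns grow to the right and rows downward; lengths in mm; the calibration is good to about 2 mm. A picture is of the moment at which its call begins. There is no depth.
- env.hand_in(): hands the job in; it is judged then, once.
The state is a dict: "t": time; "qpos": joint angles; "qvel": joint speeds; "effort": joint torques, N m; "eef_pos": TCP position; "tool_rot": TCP orientation; "wrist_force": force on the tool from outside, world axes, zero at the start; "moment": the same for the moment, N m; "finger_gap": opening from 0.0 (shut) to 1.0 (fully open); "finger_force": force on a finger pad.
Only numpy, scipy, OpenCV 4.12 (cv2) and the standard library are available. Lean on these libraries where they do the work, as an engineer would, in place of code of your own. Each camera call takes 0.05 s, during which the arm holds its last target. There are 200 camera calls.

## Task

Clamp up the two wooden pieces of the knife block: stand the thick piece in the clamp's bed next to the fixed stop, then the thin piece beside it on the jaw side, both with their wide faces squarely towards stop and jaw, and let them go. Then pump the upright trigger towards its grip post (never push the jaw by hand) until the jaw has closed the pieces up against the stop and its sprung pad is pressed in about half way, never to the bottom. Finish while still holding the trigger squeezed, and leave the small brown bottle and the red-capped spice jar where they stand.

Things in the scene. Friction and masses are not known exactly. Their poses are not given: they have to be found in the camera images.
- clamp: Caulking-gun style clamp fixed on a wooden board 100 x 310 mm. Origin: under the board, z up; clamping axis y. Bed (board top) z=18. Fixed aluminium stop at the +y end: 74 wide, inner face y=110, top z=78. Two low guides along y (y=4 to 110, top z=30) leave a 56 mm channel centred on x=0. The jaw pushes to +y. Steel housing at the -y end: x -22..22, y -100..-40, top z=92
- seat_near_stop (a point): point on the bed, on the clamp's centre line, 23 mm from the fixed stop: the middle of the first place, for the thick piece (3 mm off the stop)
- seat_near_jaw (a point): point on the bed, on the clamp's centre line, 57 mm from the fixed stop: the middle of the second place, for the thin piece
- grip_mid (a point): middle of the trigger-side face of the upright black grip post, clamp (0,-81,137) mm. Post: 26 wide in x, y=-97 to -81, top z=160. Fingers close along clamp y, from above, over post and trigger together: at z=137 these measure 52 mm over both when released (55 at the top), about 33 mm fully squeezed
- jaw_head: dark steel plate of the moving jaw, 46 mm wide, 10 mm thick, z = 22 to 76. Origin moves with the jaw: at jaw = 0 it coincides with the clamp's origin; the plate lies at y = -14 to -4 in its own frame. A friction brake of 10 N holds the jaw where it is. Its steel feed rod (12 wide, z = 40 to 50) runs back through the housing to y = -166
- jaw (a joint): how far the moving jaw has been fed forward (to clamp +y), m, 0 to 0.055; the pad's face lies at clamp y = 16 mm + jaw - pad. It starts between 0.004 and 0.018. Each full squeeze of the trigger feeds it by about 5 mm freely, 4 mm against the pad's spring; it stays where it is when the trigger returns and cannot be run back by the trigger
- pad_plate: grey plastic pad plate, 46 mm wide, 6 mm thick, z = 22 to 74, in front of the jaw plate on two pins. Origin is that of jaw_head, moved back with the pad; its face lies at y = +16 mm in its own frame
- pad (a joint): how far the sprung pad is pressed in towards the jaw plate, m: 0 free, 0.014 at the bottom; spring 0.8 N/mm with 1.2 N preload. Half way is 0.007
- trigger (a joint): trigger angle, rad: 0 released (leaning away from the post), 0.34 fully squeezed. A spring returns it (about 3 to 4 N at the finger height); feeding the jaw takes up to about 12 N there
- trigger_blade: upright steel trigger blade, 24 mm wide, 10 mm thick, top at clamp z = 159. Origin on the pivot, at clamp (0, -60, 84) mm; it turns about the clamp's x axis and its top swings towards clamp -y as it is squeezed
- trigger_mid (a point): point in the middle of the trigger blade, 53 mm above the pivot, at the height to squeeze
- core: thick wooden piece, 50 (x) x 40 (y) x 65 (z) mm, standing upright, with three dark slots drawn on its top along x. Origin: centre of its underside. 50 x 65 faces go across the clamp
- cheek: thin plain wooden piece, 50 (x) x 20 (y) x 65 (z) mm, standing upright. Origin: centre of its underside
- drops_bottle: small brown bottle with white cap, 32 mm across, 63 mm tall, loose bystander; origin under its centre
- spice_c: spice jar with red cap, 45 mm across, 106 mm tall, loose bystander; origin under its centre
Things that resemble listed ones, but are neither listed nor needed, are in the scene too. What is shaped like the core but green or turquoise is not meant.

How it is judged (in metres and radians):
On the way, in this order (a step that is already met when the one before it is completed fails the run):
1. the thick piece stands in the bed next to the fixed stop, let go (y of core in the frame of clamp between 0.076 and 0.093 m and x of core in the frame of clamp between -0.005 and 0.005 m and z of core in the frame of clamp between 0.014 and 0.021 m and angle between the y axis of core and the y axis of clamp, either way round below 0.15 rad and angle between core's own z axis and vertical below 0.08 rad and contact force between the fingers and core below 0.3 N), for 0.2 s.
2. the thin piece stands in the bed between the thick piece and the jaw, let go (y of cheek in the frame of clamp between 0.022 and 0.064 m and x of cheek in the frame of clamp between -0.005 and 0.005 m and z of cheek in the frame of clamp between 0.014 and 0.021 m and angle between the y axis of cheek and the y axis of clamp, either way round below 0.15 rad and angle between cheek's own z axis and vertical below 0.08 rad and contact force between the fingers and cheek below 0.3 N), for 0.2 s.
3. the jaw has closed on the pieces and its pad is being pressed in by the thin piece (value of joint pad above 0.001 m and contact force between pad_plate and cheek above 1 N), for 0.1 s.
At the end, for the whole second after the job is handed in: Both pieces stand square (0.06 rad) on the bed, closed up to within 4 mm against the stop; the thin piece presses the pad in by 3 to 11 mm; the fingers hold the trigger squeezed (over 0.05 rad, 1.5 N); the two small bottles moved under 20 mm (y of core in the frame of clamp between 0.086 and 0.093 m and z of core in the frame of clamp between 0.014 and 0.021 m and angle between the y axis of each of core, cheek and the y axis of clamp, either way round below 0.06 rad and angle between each of core, cheek's own z axis and vertical below 0.06 rad and y of cheek in the frame of clamp between 0.055 and 0.064 m and z of cheek in the frame of clamp between 0.014 and 0.021 m and value of joint pad between 0.003 and 0.011 m and contact force between pad_plate and cheek above 2 N and contact force between the fingers and trigger_blade above 1.5 N and value of joint trigger above 0.05 rad and distance of each of drops_bottle, spice_c from where it was at the start of the episode below 0.02 m); the arm keeps its last pose, push and grip.
It fails at once if the pad is pressed to the bottom (over 13 mm): the joint is crushed (value of joint pad above 0.013 m).
It fails at once if the jaw or its pad is pushed directly by the robot (contact force between any of the arm, the fingers and jaw_head above 8 N).
It fails at once if a small bottle is tipped or knocked away (distance of any of drops_bottle, spice_c from where it was at the start of the episode above 0.03 m).
It also fails if it takes over 72 s, if anything falls off the work surface, if the arm or the gripper's body presses on something with over 40 N, if the wrist force passes 120 N, or if a joint passes its speed limit or range.

## Working session

There is one attempt and no reset: what is moved stays moved. The work goes in short steps, Python scripts to look and compute and a tool call to move; the robot and the scene stay as the last step left them, time stands still between calls to the robot, and variables do not carry over. Pictures are saved under pics/ and viewed, at most 10 in all, crops included, and the job is handed in when it is done.

Besides the shell and the picture viewer there is one more tool, called after "Call:" as name(argument=value, ...), one argument or row to a line, values as JSON. move_arm: Moves the arm, as the interface text tells. Its arguments: {"type":"object","properties":{"targets":{"type":"array","items":{"type":"number"}},"claw":{"type":"number"},"force":{"type":"number"}},"required":["targets"]}

```bash
mkdir -p pics; cat > h.py <<'E'
import numpy as np,cv2,pickle
from workcell import env
def cam(n,save=None):
    c=env.camera(n)
    if save: pickle.dump(c,open(f'pics/{save}.pkl','wb')); cv2.imwrite(f'pics/{save}.png',c['color'][:,:,::-1])
    return c
def ray(c,u,v,z):
    d=np.array(c['rotation'])@np.linalg.inv(c['mtx'])@[u,v,1]; o=np.array(c['xyz'])
    return o+d*(z-o[2])/d[2]
def proj(c,p):
    q=np.array(c['mtx'])@(np.array(c['rotation']).T@(np.array(p)-c['xyz'])); return q[:2]/q[2]
E
python3 - <<'E'
from h import *
for n in('top','scene'):
    c=cam(n,n+'0');print(n,c['xyz'],c['rotation'],c['mtx'])
o=env.get_obs();print(o)
E
```

```text
top [ 323.89258252   95.56504544 1355.11451584] [ 0.05076348 -0.69999109  0.71140619 -0.03656198] [[450.87259158   0.         316.05557675]
 [  0.         450.87259158 204.21852585]
 [  0.           0.           1.        ]]
scene [-291.47003272  507.39000539  679.80281277] [ 0.23871553 -0.47229649  0.74693463 -0.4025414 ] [[481.81353833   0.         325.22316504]
 [  0.         481.81353833 209.29267544]
 [  0.           0.           1.        ]]
{'t': 0.1, 'qpos': array([-1.22068123,  0.60003898, -0.00255662,  1.60001605,  0.00185246,
        0.94285816, -0.07981836]), 'qvel': array([-0.00022699, -0.00099411,  0.00309726, -0.00228355, -0.00058171,
        0.00209213,  0.00081507]), 'effort': array([ 5.88087816e-03, -7.66552734e+01,  1.50220647e+00, -2.52936655e+01,
       -5.23336069e-02,  1.37067997e-02,  6.08276650e-05]), 'eef_pos': array([299.98002438, 659.58517799, 217.86264819]), 'tool_rot': array([-6.10065657e-05,  2.11751318e-01,  9.77323357e-01, -6.56849965e-04]), 'wrist_force': array([-0.44775857,  0.78786336,  0.68078306]), 'moment': array([0.00471138, 0.04177793, 0.01172087]), 'finger_force': 0.0, 'finger_gap': 0.9991027233886879}
```

View pics/top0.png

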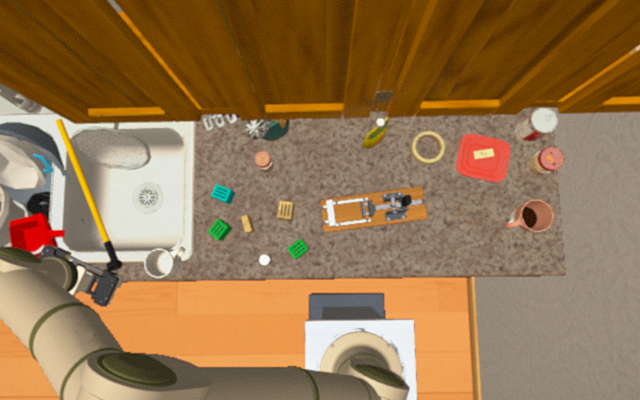

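View pics/scene0.png

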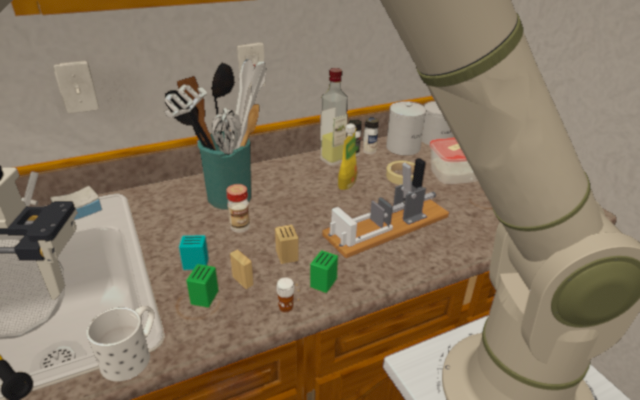

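The top view shows the core near (285,210), cheek near (247,224), clamp near (373,209) with its stop to the left (~331,212), the bottle at (264,260) and the spice jar at (262,160). I'll enlarge these.

```bash
python3 - <<'E'
from h import *
im=cv2.imread('pics/top0.png')
a=cv2.resize(im[185:245,230:310],None,fx=10,fy=10,interpolation=cv2.INTER_CUBIC);cv2.imwrite('pics/c1.png',a)
a=cv2.resize(im[175:245,312:432],None,fx=6.6667,fy=6.6667,interpolation=cv2.INTER_CUBIC);cv2.imwrite('pics/c2.png',a)
E
```

```text
(no output)
```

View pics/c1.png

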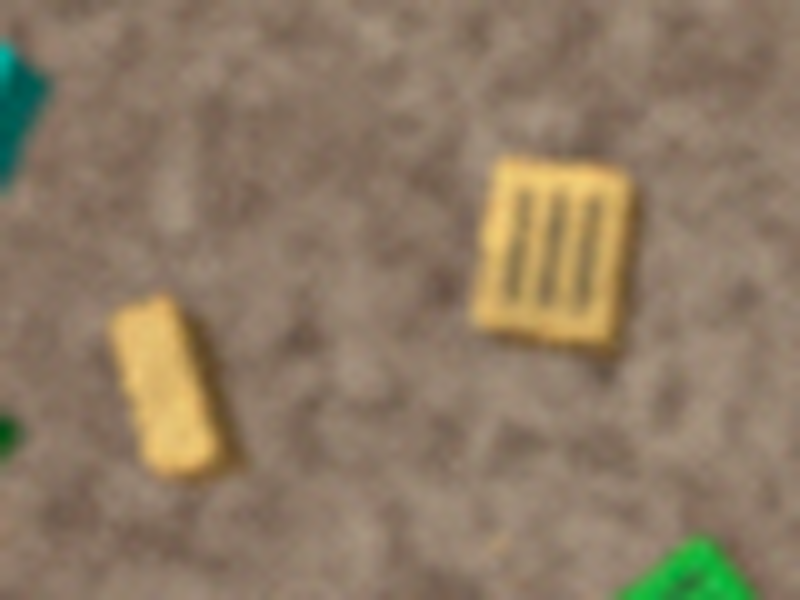

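View pics/c2.png

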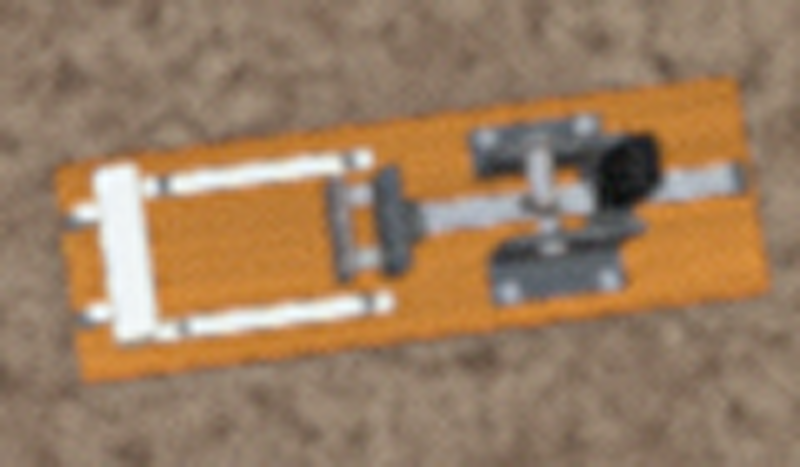

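The core's top is at crop1 corners (500,157),(633,172),(612,347),(477,325). The cheek's are (112,318),(170,295),(220,455),(160,475). In crop2 the board runs (58,168),(735,75),(770,293),(85,382) and the stop's inner top edge (137,163)-(157,335). I'll fit poses from these.

```bash
cat > fit.py <<'E'
from h import *
from scipy.optimize import least_squares
def W(p,P):
    x,y,a=p; c,s=np.cos(a),np.sin(a); P=np.array(P,float)
    return np.c_[x+c*P[:,0]-s*P[:,1], y+s*P[:,0]+c*P[:,1], P[:,2]]
def fit(c,P,uv,p0):
    f=lambda p:np.concatenate([proj(c,q)-u for q,u in zip(W(p,P),uv)])
    r=least_squares(f,p0,x_scale=[1,1,.01],loss='soft_l1'); return r.x,r.fun.reshape(-1,2)
def px(l,s,o): return [(np.array(q)+.5)/s-.5+np.array(o) for q in l]
E
python3 - <<'E'
from fit import *
c=pickle.load(open('pics/top0.pkl','rb')); np.set_printoptions(precision=2,suppress=True)
o=(312,175); s=6.6667
uv=px([(58,168),(735,75),(770,293),(85,382),(137,163),(157,335)],s,o)
P=[(50,155,18),(50,-155,18),(-50,-155,18),(-50,155,18),(37,110,78),(-37,110,78)]
r=ray(c,373,209,18)
cl,e=fit(c,P,uv,[r[0],r[1],0.1]);print('clamp',cl,np.degrees(cl[2]),e)
# jaw: pad face top z=74 at crop(330,180),(343,278)-> clamp y
for q in px([(330,180),(344,278),(372,170),(388,275)],s,o):
    w=ray(c,*q,75); d=w[:2]-cl[:2]; print('jawpt', d@[np.cos(cl[2]),np.sin(cl[2])], d@[-np.sin(cl[2]),np.cos(cl[2])])
o=(230,185)
for n,uvs,b in (('core',[(500,157),(633,172),(612,347),(477,325)],20),('cheek',[(112,318),(170,295),(220,455),(160,475)],10)):
    uv=px(uvs,10,o); P=[(25,b,65),(25,-b,65),(-25,-b,65),(-25,b,65)]
    r=ray(c,*np.mean(uv,0),65); p,e=fit(c,P,uv,[r[0],r[1],0]);print(n,p,np.degrees(p[2]),e)
for n,u,v,z in(('drops',264,259.5,63),('spice',262,158,106),('green',298,249,65),('green2',219,229,65),('turq',222,193,65)): print(n,ray(c,u,v,z))
print(W(cl,[(0,87,18),(0,53,18),(0,-81,137),(0,-60,137)]))
print(ray(c,230,110,50)) 
E
```

```text
Traceback (most recent call last):
  File "h.py", line 8, in ray
    d=np.array(c['rotation'])@np.linalg.inv(c['mtx'])@[u,v,1]; o=np.array(c['xyz'])
      ~~~~~~~~~~~~~~~~~~~~~~~^~~~~~~~~~~~~~~~~~~~~~~~
ValueError: matmul: Input operand 1 has a mismatch in its core dimension 0, with gufunc signature (n?,k),(k,m?)->(n?,m?) (size 3 is different from 4)
```

Rotation is a quaternion (w,x,y,z).

```bash
sed -i "s/^from workcell/from scipy.spatial.transform import Rotation as R\nfrom workcell/; s/np.array(c\['rotation'\])/rot(c)/g" h.py; cat >> h.py <<'E'
def rot(c): return R.from_quat(c['rotation'],scalar_first=True).as_matrix()
E
cat > a.py <<'E'
from fit import *
c=pickle.load(open('pics/top0.pkl','rb')); np.set_printoptions(precision=2,suppress=True)
o=(312,175); s=6.6667
uv=px([(58,168),(735,75),(770,293),(85,382),(137,163),(157,335)],s,o)
P=[(50,155,18),(50,-155,18),(-50,-155,18),(-50,155,18),(37,110,78),(-37,110,78)]
r=ray(c,373,209,18)
cl,e=fit(c,P,uv,[r[0],r[1],0.1]);print('clamp',cl,np.degrees(cl[2]),e)
for q in px([(330,180),(344,278),(372,170),(388,275)],s,o):
    w=ray(c,*q,75); d=w[:2]-cl[:2]; print('jawpt', d@[np.cos(cl[2]),np.sin(cl[2])], d@[-np.sin(cl[2]),np.cos(cl[2])])
o=(230,185)
for n,uvs,b in (('core',[(500,157),(633,172),(612,347),(477,325)],20),('cheek',[(112,318),(170,295),(220,455),(160,475)],10)):
    uv=px(uvs,10,o); P=[(25,b,65),(25,-b,65),(-25,-b,65),(-25,b,65)]
    r=ray(c,*np.mean(uv,0),65); p,e=fit(c,P,uv,[r[0],r[1],0]);print(n,p,np.degrees(p[2]),e)
for n,u,v,z in(('drops',264,259.5,63),('spice',262,158,106),('green',298,249,65),('green2',219,229,65),('turq',222,193,65)): print(n,ray(c,u,v,z))
print(W(cl,[(0,87,18),(0,53,18),(0,-81,137),(0,-60,137)]))
t=env.get_obs()['tool_rot'];print(R.from_quat(t,scalar_first=True).as_matrix())
E
python3 a.py
```

```text
clamp [472.88 -46.83   0.12] 6.646896005172651 [[-1.51 -0.38]
 [-0.27 -0.13]
 [-0.13  0.21]
 [-1.14  0.65]
 [ 2.53 -0.05]
 [ 3.07 -0.22]]
jawpt 19.91748799018634 36.139038571947054
jawpt -22.632499526732826 36.24589997389827
jawpt 21.80220354422337 17.71148883422032
jawpt -23.843694332885047 17.485243486431358
core [470.42 209.84  -0.14] -8.13074813985907 [[-0.12 -0.08]
 [ 0.27  0.13]
 [ 0.06 -0.26]
 [-0.19  0.21]]
cheek [433.11 322.56   0.31] 17.68515508715571 [[-0.55 -0.33]
 [ 0.25 -0.24]
 [ 0.45  0.17]
 [-0.17  0.4 ]]
drops [328.36 271.21  63.  ]
spice [613.99 270.87 106.  ]
green [356.62 173.73  65.  ]
green2 [417.4  400.69  65.  ]
turq [521.99 393.17  65.  ]
[[ 462.81   39.58   18.  ]
 [ 466.75    5.81   18.  ]
 [ 482.26 -127.29  137.  ]
 [ 479.83 -106.43  137.  ]]
[[-0.91  0.41 -0.  ]
 [ 0.41  0.91 -0.  ]
 [-0.   -0.   -1.  ]]
```

```bash
cat > b.py <<'E'
from fit import *
np.set_printoptions(precision=2,suppress=True)
c=pickle.load(open('pics/top0.pkl','rb'))
uv=px([(58,168),(735,75),(770,293),(85,382),(137,163),(157,335),(370,158),(393,301)],6.6667,(312,175))
def pts(b): return [(50,155+b,18),(50,-155+b,18),(-50,-155+b,18),(-50,155+b,18),(37,110,78),(-37,110,78),(31,4,30),(-31,4,30)]
f=lambda p:np.concatenate([proj(c,q)-u for q,u in zip(W(p[:3],pts(p[3])),uv)])
r=least_squares(f,[470,-46,.12,0],x_scale=[1,1,.01,1]);print(r.x,np.degrees(r.x[2]),r.fun.reshape(-1,2))
cl=r.x[:3]
cs=pickle.load(open('pics/scene0.pkl','rb'))
im=cv2.imread('pics/scene0.png')
def dr(im,c,P,col):
    k=5;x0,y0=(318,150)
    a=cv2.resize(im[y0:y0+110,x0:x0+140],None,fx=k,fy=k,interpolation=cv2.INTER_CUBIC)
    for q in W(cl,P): u=proj(c,q); cv2.circle(a,tuple(int(v) for v in ((u+.5-[x0,y0])*k)),3,col,-1)
    return a
a=dr(im,cs,pts(r.x[3])+[(13,-81,160),(-13,-81,160),(-13,-97,160),(13,-97,160)],(0,0,255))
cv2.imwrite('pics/c3.png',a)
for q in px([(330,180),(344,278),(372,170),(388,275)],6.6667,(312,175)):
    w=ray(c,*q,75); d=w[:2]-cl[:2]; print('jawpt', d@[np.cos(cl[2]),np.sin(cl[2])], d@[-np.sin(cl[2]),np.cos(cl[2])])
print(W(cl,[(0,87,18),(0,53,18),(0,-81,137),(0,-60,137)]))
E
python3 b.py
```

```text
[472.19 -38.67   0.11 -10.47] 6.588126407636978 [[-0.76 -0.61]
 [ 0.5  -0.26]
 [ 0.61  0.08]
 [-0.41  0.42]
 [-0.31  0.2 ]
 [ 0.18  0.03]
 [ 0.3   0.42]
 [-0.12 -0.33]]
jawpt 19.631617300312538 27.9695623427572
jawpt -22.918457443201547 28.032779196276568
jawpt 21.535233420750515 9.543955494622445
jawpt -24.110408379150396 9.270890227799141
[[ 462.21   47.76   18.  ]
 [ 466.11   13.98   18.  ]
 [ 481.48 -119.13  137.  ]
 [ 479.07  -98.27  137.  ]]
```

View pics/c3.png

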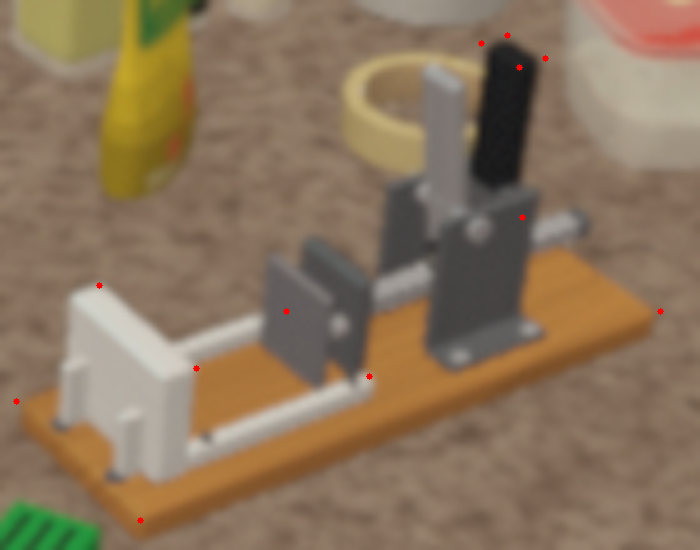

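The overlay agrees with the picture to within about 2-3 px in the scene view and under 1 px in the top view, and it puts the pad face at y≈28. I'll move over the core.

Call:
move_arm(
  targets=[17,-45,0,-7.4,17,-45,0,-7.4,17,-45,0,-7.4,17,-45,0,-7.4,17,-45,0,-7.4,17,-45,0,-7.4,17,-45,0,-7.4,17,-45,0,-7.4,17,-45,0,-7.4,17,-45,0,-7.4,0,0,0,0,0,0,0,0],
  claw=1,
  force=15,
)

```text
t: 1.6
eef_pos: [469.9, 210.6, 218.5]
tool_rot: [-0.0, 0.757, 0.654, -0.0]
wrist_force: [-0.1, 0.1, -0.5]
finger_gap: 1.001
finger_force: 0.0
```

Call:
move_arm(
  targets=[0,0,-40,0,0,0,-40,0,0,0,-40,0,0,0,-35,0,0,0,-25,0,0,0,-13,0,0,0,0,0,0,0,0,0],
)

```text
t: 2.6
eef_pos: [470.4, 210.5, 26.3]
tool_rot: [0.0, 0.757, 0.653, 0.0]
wrist_force: [1.2, -0.0, -0.6]
finger_gap: 1.002
finger_force: 0.0
```

```bash
python3 - <<'E'
from h import *
c=cam('scene','s1');im=c['color'][:,:,::-1]
o=env.get_obs();Rm=R.from_quat(o['tool_rot'],scalar_first=True).as_matrix();k=6;x0,y0=220,150
a=cv2.resize(im[y0:y0+100,x0:x0+130],None,fx=k,fy=k,interpolation=cv2.INTER_CUBIC)
for t in(-46.5,46.5):
  for w in(-7.5,7.5):
    u=proj(c,o['eef_pos']+Rm@[w,t,0]);cv2.circle(a,tuple(int(v) for v in (u+.5-[x0,y0])*k),3,(0,0,255),-1)
cv2.imwrite('pics/c4.png',a);print(o['eef_pos'])
E
```

```text
[470.53419025 210.44948207  26.4957217 ]
```

View pics/c4.png

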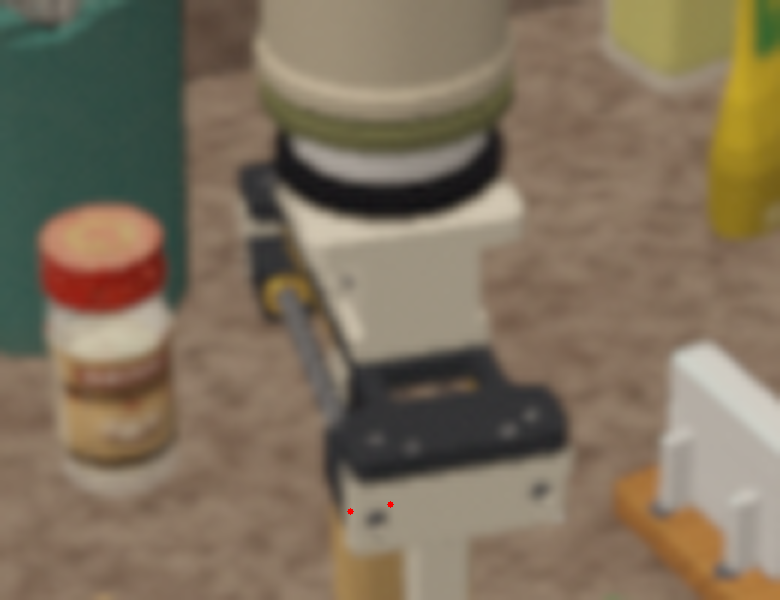

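The fingers straddle the core, though the tips fall below this crop. Next I'll grip and lift.

Call:
move_arm(
  targets=[0,0,0,0,0,0,0,0,0,0,0,0,0,0,0,0,0,0,0,0,0,0,0,0,0,0,0,0,0,0,0,0],
  claw=-1,
  force=20,
)

```text
t: 3.65
eef_pos: [470.3, 209.9, 25.6]
tool_rot: [0.0, 0.757, 0.653, 0.0]
wrist_force: [0.3, -1.2, 1.4]
finger_gap: 0.541
finger_force: 20.0
```

Call:
move_arm(
  targets=[0,0,10,0,0,0,20,0,0,0,30,0,0,0,40,0,0,0,40,0,0,0,0,0],
)

```text
t: 4.4
eef_pos: [471.0, 210.5, 168.5]
tool_rot: [0.0, 0.757, 0.653, 0.002]
wrist_force: [-0.8, -0.4, -2.0]
finger_gap: 0.539
finger_force: 20.0
```

Call:
move_arm(
  targets=[-1.7,-33,0,3,-1.7,-33,0,3,-1.7,-33,0,3,-1.7,-33,0,3,-1.7,-33,0,3,0,0,-40,0,0,0,-40,0,0,0,-20,0,0,0,0,0,0,0,0,0],
)

```text
t: 5.65
eef_pos: [461.5, 44.9, 65.9]
tool_rot: [-0.0, 0.666, 0.746, -0.0]
wrist_force: [-0.3, 0.7, -1.5]
finger_gap: 0.538
finger_force: 20.0
```

```bash
python3 - <<'E'
from fit import *
c=cam('scene','s2');im=c['color'][:,:,::-1]
o=env.get_obs();Rm=R.from_quat(o['tool_rot'],scalar_first=True).as_matrix();k=7;x0,y0=315,160
a=cv2.resize(im[y0:y0+85,x0:x0+112],None,fx=k,fy=k,interpolation=cv2.INTER_CUBIC)
p=o['eef_pos']; th=np.arctan2(Rm[1,1],Rm[0,1])
b=p[2]-26
P=[(s*25,t*20,b+h) for s in(-1,1) for t in (-1,1) for h in (0,65)]
for q in W([p[0],p[1],th],P):
    u=proj(c,q);cv2.circle(a,tuple(int(v) for v in (u+.5-[x0,y0])*k),3,(0,0,255),-1)
cl=[472.19,-38.67,.11498]
for q in W(cl,[(37,110,78),(-37,110,78),(-37,110,18),(-50,144.5,18),(50,144.5,18),(28,110,30),(-28,110,30),(-28,4,30),(-50,-165.5,18)]):
    u=proj(c,q);cv2.circle(a,tuple(int(v) for v in (u+.5-[x0,y0])*k),3,(255,0,0),-1)
cv2.imwrite('pics/c5.png',a);print(p,th,o['wrist_force'])
E
```

```text
[461.74903886  44.96122818  66.20354891] 0.11426840115307577 [ 0.14344232 -0.21437039 -1.26027921]
```

View pics/c5.png

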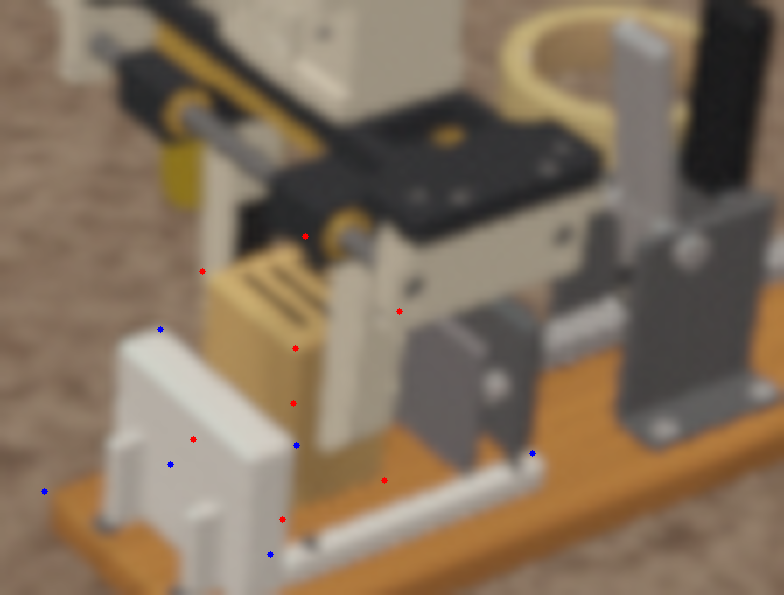

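The scene crop shows the core above the bed beside the stop, with overlay errors of about 1 px. The core may sit slightly toward -x, so I'll feel for the channel: lower a little and watch the force.

Call:
move_arm(
  targets=[0,0,-8,0,0,0,-5,0,0,0,-3,0,0,0,0,0],
)

```text
t: 6.2
eef_pos: [461.5, 44.9, 49.4]
tool_rot: [-0.0, 0.666, 0.746, -0.0]
wrist_force: [-0.3, 0.0, -0.6]
finger_gap: 0.536
finger_force: 20.0
```

It's in the channel. I'll feel for both sides.

Call:
move_arm(
  targets=[2,0,0,0,1.5,0,0,0,0,0,0,0],
)

```text
t: 6.58
eef_pos: [465.4, 45.0, 49.7]
tool_rot: [0.0, 0.666, 0.746, 0.0]
wrist_force: [-0.1, 0.4, -1.7]
finger_gap: 0.535
finger_force: 20.0
```

Call:
move_arm(
  targets=[-2,0,0,0,-2,0,0,0,-2.5,0,0,0,0,0,0,0],
)

```text
t: 7.08
eef_pos: [461.3, 45.0, 49.9]
tool_rot: [0.002, 0.666, 0.746, 0.002]
wrist_force: [6.0, 0.0, -5.1]
finger_gap: 0.537
finger_force: 20.0
```

The -x wall is at ≈461.3, so the centre is ≈464.3. I'll centre the core, lower it and release.

Call:
move_arm(
  targets=[3,0,0,0,2.4,0,0,0,0,0,0,0,0,0,-3,0,0,0,-2.5,0,0,0,0,0],
)

```text
t: 7.82
eef_pos: [463.8, 44.9, 43.9]
tool_rot: [-0.0, 0.666, 0.746, -0.0]
wrist_force: [0.8, -0.2, -1.5]
finger_gap: 0.535
finger_force: 20.0
```

Call:
move_arm(
  targets=[0,0,-0.5,0,0,0,0,0,0,0,0,0],
)

```text
t: 8.2
eef_pos: [464.1, 45.0, 43.6]
tool_rot: [0.0, 0.666, 0.746, 0.0]
wrist_force: [0.9, -0.1, -1.4]
finger_gap: 0.537
finger_force: 20.0
```

Call:
move_arm(
  targets=[0,0,0,0,0,0,0,0,0,0,0,0,0,0,0,0,0,0,0,0,0,0,0,0],
  claw=1,
)

```text
t: 8.95
eef_pos: [464.0, 45.0, 43.6]
tool_rot: [0.0, 0.666, 0.746, -0.0]
wrist_force: [0.1, -0.5, -0.2]
finger_gap: 0.999
finger_force: 0.0
```

Call:
move_arm(
  targets=[0,0,20,0,0,0,40,0,0,0,50,0,0,0,40,0,0,0,20,0],
)

```text
t: 9.57
eef_pos: [464.5, 45.0, 215.8]
tool_rot: [0.001, 0.666, 0.746, 0.001]
wrist_force: [-0.5, -0.2, -0.7]
finger_gap: 1.002
finger_force: 0.0
```

Call:
move_arm(
  targets=[-5,46.2,0,1.85,-5,46.2,0,1.85,-5,46.2,0,1.85,-5,46.2,0,1.85,-5,46.2,0,1.85,-5,46.2,0,1.85,0,0,0,0,0,0,0,0],
)

```text
t: 10.58
eef_pos: [433.9, 321.2, 213.4]
tool_rot: [0.0, 0.59, 0.807, -0.001]
wrist_force: [1.0, -0.5, 0.4]
finger_gap: 1.001
finger_force: 0.0
```

```bash
python3 - <<'E'
from h import *
c=cam('top','t3');im=c['color'][:,:,::-1]
cv2.imwrite('pics/c6.png',cv2.resize(im[190:235,318:378],None,fx=13,fy=13,interpolation=cv2.INTER_CUBIC))
E
```

```text
(no output)
```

View pics/c6.png

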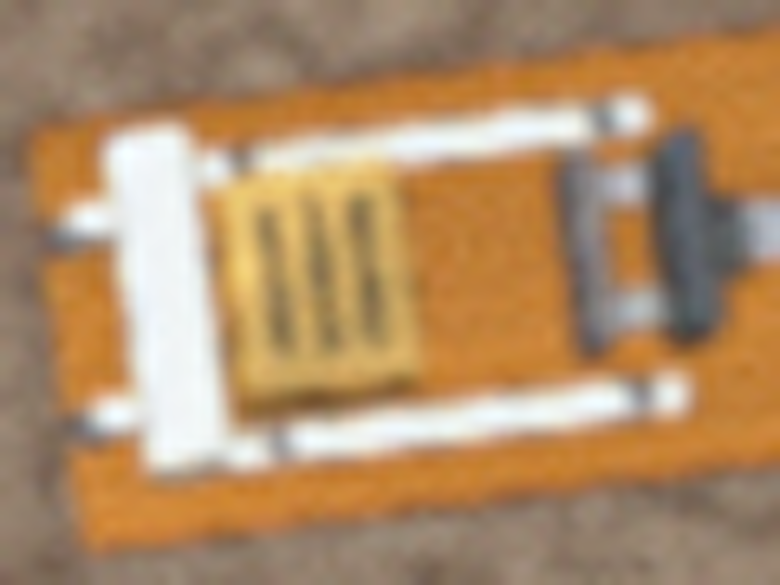

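The top crop shows the core standing square in the channel with its top corners at (218,172),(402,162),(418,380),(245,398), about 4 mm off the stop. I'll compute the camera bias from its known pose.

```bash
python3 - <<'E'
from fit import *
np.set_printoptions(precision=2,suppress=True)
c=pickle.load(open('pics/t3.pkl','rb'))
uv=px([(218,172),(402,162),(418,380),(245,398)],13,(318,190));b=20
p,e=fit(c,[(25,b,83),(25,-b,83),(-25,-b,83),(-25,b,83)],uv,[464,45,.1]);print(p,e)
uv=px([(188,125),(228,465)],13,(318,190));print([ray(c,*u,78) for u in uv])
uv=px([(560,155),(588,352)],13,(318,190));print([ray(c,*u,74) for u in uv])
E
```

```text
[461.76  46.13   0.07] [[ 0.08  0.02]
 [-0.04 -0.42]
 [ 0.37  0.28]
 [-0.42  0.1 ]]
[array([496.53,  74.31,  78.  ]), array([421.55,  67.03,  78.  ])]
[array([488.96,  -7.41,  74.  ]), array([445.35, -12.36,  74.  ])]
```

Call:
move_arm(
  targets=[1.5,0,-40,0,0,0,-40,0,0,0,-40,0,0,0,-35,0,0,0,-20,0,0,0,-12.5,0,0,0,0,0,0,0,0,0],
)

```text
t: 11.62
eef_pos: [436.0, 322.1, 26.9]
tool_rot: [0.0, 0.59, 0.807, 0.0]
wrist_force: [-0.2, 0.6, 0.4]
finger_gap: 0.998
finger_force: 0.0
```

Call:
move_arm(
  targets=[0,0,0,0,0,0,0,0,0,0,0,0,0,0,0,0,0,0,0,0,0,0,0,0,0,0,0,0,0,0,0,0],
  claw=-1,
)

```text
t: 12.62
eef_pos: [435.5, 322.2, 26.1]
tool_rot: [-0.0, 0.59, 0.807, -0.0]
wrist_force: [-0.5, -0.2, 1.7]
finger_gap: 0.537
finger_force: 20.0
```

Call:
move_arm(
  targets=[0,0,10,0,0,0,20,0,0,0,30,0,0,0,40,0,0,0,40,0,0,0,0,0],
)

```text
t: 13.38
eef_pos: [436.7, 323.0, 169.4]
tool_rot: [0.001, 0.59, 0.807, 0.003]
wrist_force: [-0.9, 0.9, -1.6]
finger_gap: 0.536
finger_force: 20.0
```

Call:
move_arm(
  targets=[4,-38.8,0,-1.4,4,-38.8,0,-1.4,4,-38.8,0,-1.4,4,-38.8,0,-1.4,4,-38.8,0,-1.4,4,-38.8,0,-1.4,4,-38.8,0,-1.4,4,-38.8,0,-1.4,0,0,0,0,0,0,0,0],
)

```text
t: 14.62
eef_pos: [467.1, 12.2, 165.8]
tool_rot: [-0.0, 0.666, 0.746, -0.0]
wrist_force: [-0.4, -0.2, -0.6]
finger_gap: 0.534
finger_force: 20.0
```

```bash
python3 -c "
from h import *
print([env.get_obs()['eef_pos'].round(2) for i in range(1)]); env.camera('top'); print(env.get_obs()['eef_pos'],env.get_obs()['tool_rot'])"
```

```text
[array([467.14,  12.21, 165.76])]
[467.2315248   12.67350261 165.79725067] [-3.36284413e-04  6.65749566e-01  7.46175167e-01 -1.50611135e-04]
```

Call:
move_arm(
  targets=[1,-1,-40,0,0,0,-40,0,0,0,-20,0,0,0,-10,0,0,0,-4,0,0,0,-3,0,0,0,0,0],
)

```text
t: 15.55
eef_pos: [468.8, 10.9, 49.5]
tool_rot: [0.0, 0.666, 0.746, 0.0]
wrist_force: [-0.8, 0.1, -0.4]
finger_gap: 0.538
finger_force: 20.0
```

Call:
move_arm(
  targets=[-0.4,0,-3,0,0,0,-2.5,0,0,0,-0.5,0,0,0,0,0,0,0,0,0],
)

```text
t: 16.18
eef_pos: [468.3, 10.8, 43.8]
tool_rot: [0.0, 0.666, 0.746, 0.0]
wrist_force: [-0.8, 0.1, 12.7]
finger_gap: 0.54
finger_force: 20.0
```

Call:
move_arm(
  targets=[0,0,0,0,0,0,0,0,0,0,0,0,0,0,0,0,0,0,0,0,0,0,0,0],
  claw=1,
)

```text
t: 16.92
eef_pos: [468.1, 10.8, 43.1]
tool_rot: [-0.0, 0.666, 0.746, -0.0]
wrist_force: [-0.3, 0.1, -0.1]
finger_gap: 0.996
finger_force: 0.0
```

Call:
move_arm(
  targets=[0,0,20,0,0,0,40,0,0,0,50,0,0,0,50,0,0,0,50,0,0,0,0,0],
)

```text
t: 17.68
eef_pos: [469.7, 10.9, 256.3]
tool_rot: [0.002, 0.666, 0.746, 0.003]
wrist_force: [0.2, 0.1, -0.0]
finger_gap: 0.998
finger_force: 0.0
```

Call:
move_arm(
  targets=[1.6,-14.5,0,-10,1.6,-14.5,0,-10,1.6,-14.5,0,-10,1.6,-14.5,0,-10,1.6,-14.5,0,-10,1.6,-14.5,0,-10,1.6,-14.5,0,-10,1.6,-14.5,0,-10,1.6,-14.5,0,-10,0,0,0,0,0,0,0,0,0,0,0,0],
)

```text
t: 19.18
eef_pos: [482.4, -119.1, 252.9]
tool_rot: [-0.0, 0.998, 0.058, -0.0]
wrist_force: [0.6, -0.0, 0.1]
finger_gap: 0.998
finger_force: 0.0
```

```bash
python3 - <<'E'
from h import *
c=cam('top','t4');o=env.get_obs();print(o['eef_pos'],o['tool_rot'],o['qpos'][6])
a=c['color'][:,:,::-1][185:240,318:388];s=cam('scene','s4')['color'][:,:,::-1][150:240,310:430]
a=cv2.resize(a,(560,440),interpolation=cv2.INTER_CUBIC)[:300];
s=cv2.resize(s,(400,300),interpolation=cv2.INTER_CUBIC)
b=cv2.resize(a,(400,300));cv2.imwrite('pics/c7.png',np.hstack([b,s]))
E
```

```text
[ 482.41489762 -119.19129018  252.98770913] [-1.93195984e-04  9.98351160e-01  5.74013410e-02 -1.03140663e-04] -0.9280036994818179
```

View pics/c7.png

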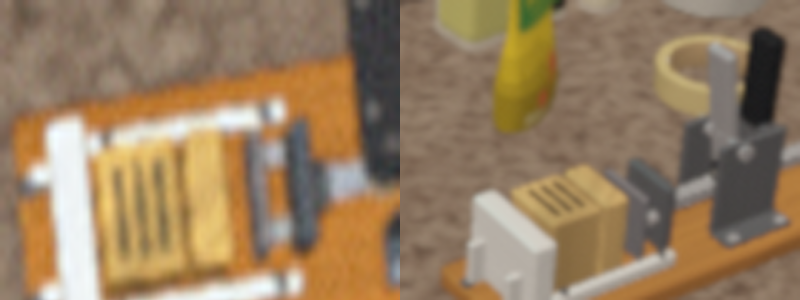

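Both pieces stand square in the bed with the pad a little behind the cheek. I'll lower the fingers over the trigger and post.

Call:
move_arm(
  targets=[0.8,-0.5,-30,0,0,0,-35,0,0,0,-35,0,0,0,-20,0,0,0,-15,0,0,0,0,0],
)

```text
t: 20.02
eef_pos: [483.0, -120.2, 117.6]
tool_rot: [-0.0, 0.998, 0.056, -0.001]
wrist_force: [0.1, -0.5, 1.2]
finger_gap: 1.0
finger_force: 0.0
```

Call:
move_arm(
  targets=[0,0,0,0,0,0,0,0,0,0,0,0,0,0,0,0,0,0,0,0],
  claw=-1,
  force=22,
)

```text
t: 20.65
eef_pos: [483.2, -118.7, 118.4]
tool_rot: [-0.001, 0.998, 0.057, -0.0]
wrist_force: [-1.4, 6.0, 3.1]
finger_gap: 0.512
finger_force: 2.9
```

Call:
move_arm(
  targets=[0,0,0,0,0,0,0,0,0,0,0,0,0,0,0,0,0,0,0,0],
)

```text
t: 21.28
eef_pos: [483.4, -119.5, 118.4]
tool_rot: [-0.001, 0.998, 0.057, 0.0]
wrist_force: [-1.2, 3.9, 6.2]
finger_gap: 0.381
finger_force: 22.8
```

```bash
cat > jaw.py <<'E'
from fit import *
import sys
# dark jaw plate / pad profile along clamp y, in the top camera, at z=75
cl=[472.0,-38.5,.1145]
def prof(c,xs=range(-18,19,2)):
    g=c['color'].astype(np.float32); ys=np.arange(-10,75,1.0); out=[]
    for y in ys:
        uv=np.array([proj(c,q) for q in W(cl,[(x-1,y,75) for x in xs])],np.float32)
        s=cv2.remap(g,uv[None,:,0],uv[None,:,1],cv2.INTER_LINEAR)[0]
        out.append(np.median(s,0))
    return ys,np.array(out)
def feats(c):
    ys,p=prof(c); sat=p.max(1)-p.min(1)
    return ys,p,sat
if __name__=='__main__':
    for f in sys.argv[1:]:
        c=pickle.load(open(f'pics/{f}.pkl','rb')) if f in('top0','t3','t4') else cam('top',f)
        ys,p,sat=feats(c); print(f,[(int(y),int(s),int(v)) for y,s,v in zip(ys,sat,p.max(1))][::2])
    print(env.get_obs()['t'])
E
python3 jaw.py t4 t5
```

```text
t4 [(-10, 97, 166), (-8, 81, 150), (-6, 68, 136), (-4, 50, 121), (-2, 27, 108), (0, 3, 97), (2, 9, 102), (4, 12, 101), (6, 9, 91), (8, 1, 82), (10, 16, 100), (12, 34, 135), (14, 52, 163), (16, 64, 178), (18, 61, 175), (20, 48, 161), (22, 32, 150), (24, 10, 137), (26, 7, 124), (28, 12, 113), (30, 40, 121), (32, 82, 149), (34, 116, 175), (36, 132, 186), (38, 132, 189), (40, 123, 190), (42, 117, 201), (44, 114, 214), (46, 114, 223), (48, 115, 224), (50, 114, 224), (52, 114, 224), (54, 113, 224), (56, 114, 225), (58, 113, 219), (60, 108, 201), (62, 100, 178), (64, 94, 164), (66, 101, 183), (68, 105, 197), (70, 104, 198), (72, 86, 174), (74, 73, 154)]
t5 [(-10, 36, 127), (-8, 37, 126), (-6, 46, 134), (-4, 47, 136), (-2, 47, 136), (0, 44, 135), (2, 46, 135), (4, 38, 125), (6, 34, 126), (8, 31, 126), (10, 29, 123), (12, 32, 117), (14, 22, 110), (16, 28, 125), (18, 41, 141), (20, 43, 149), (22, 55, 158), (24, 55, 159), (26, 44, 151), (28, 32, 143), (30, 24, 136), (32, 19, 129), (34, 33, 128), (36, 46, 139), (38, 60, 156), (40, 62, 159), (42, 60, 160), (44, 61, 161), (46, 57, 162), (48, 56, 164), (50, 58, 166), (52, 53, 162), (54, 56, 165), (56, 60, 166), (58, 58, 163), (60, 56, 163), (62, 46, 155), (64, 45, 155), (66, 46, 157), (68, 44, 157), (70, 44, 159), (72, 44, 161), (74, 44, 160)]
21.325
```

The first squeeze fed the jaw about 5 mm. I'll pump on.

Call:
move_arm(
  targets=[0,0,0,0,0,0,0,0,0,0,0,0,0,0,0,0],
  claw=0.65,
)

```text
t: 21.82
eef_pos: [483.3, -120.5, 118.0]
tool_rot: [0.0, 0.998, 0.056, -0.0]
wrist_force: [-0.3, 1.9, -0.7]
finger_gap: 0.76
finger_force: 0.8
```

Call:
move_arm(
  targets=[0,0,0,0,0,0,0,0,0,0,0,0,0,0,0,0,0,0,0,0,0,0,0,0,0,0,0,0],
  claw=-1,
)

```text
t: 22.7
eef_pos: [483.2, -119.5, 118.3]
tool_rot: [-0.001, 0.998, 0.056, -0.0]
wrist_force: [-1.0, 5.5, 6.9]
finger_gap: 0.376
finger_force: 22.7
```

```bash
python3 jaw.py t6 | cut -c1-420
```

```text
t6 [(-10, 37, 127), (-8, 37, 128), (-6, 47, 134), (-4, 51, 137), (-2, 48, 136), (0, 47, 136), (2, 45, 134), (4, 47, 135), (6, 44, 129), (8, 42, 125), (10, 31, 122), (12, 20, 119), (14, 18, 116), (16, 18, 111), (18, 14, 107), (20, 16, 120), (22, 40, 142), (24, 52, 155), (26, 53, 160), (28, 50, 157), (30, 39, 147), (32, 33, 143), (34, 27, 139), (36, 25, 135), (38, 37, 137), (40, 44, 143), (42, 53, 156), (44, 58, 161), 
22.75
```

Call:
move_arm(
  targets=[0,0,0,0,0,0,0,0,0,0,0,0,0,0,0,0,0,0,0,0],
  claw=0.75,
)

```text
t: 23.38
eef_pos: [483.5, -120.8, 118.1]
tool_rot: [0.0, 0.998, 0.056, 0.0]
wrist_force: [-0.4, -0.5, -0.1]
finger_gap: 0.853
finger_force: 0.0
```

Call:
move_arm(
  targets=[0,0,0,0,0,0,0,0,0,0,0,0,0,0,0,0,0,0,0,0,0,0,0,0,0,0,0,0],
  claw=-1,
)

```text
t: 24.25
eef_pos: [483.3, -119.5, 118.3]
tool_rot: [-0.001, 0.998, 0.056, -0.0]
wrist_force: [-0.0, 5.0, 6.0]
finger_gap: 0.379
finger_force: 22.8
```

Call:
move_arm(
  targets=[0,0,0,0,0,0,0,0,0,0,0,0,0,0,0,0,0,0,0,0],
  claw=0.75,
)

```text
t: 24.88
eef_pos: [483.4, -120.8, 118.1]
tool_rot: [0.0, 0.998, 0.056, 0.0]
wrist_force: [0.4, 0.3, 0.5]
finger_gap: 0.851
finger_force: 0.0
```

Call:
move_arm(
  targets=[0,0,0,0,0,0,0,0,0,0,0,0,0,0,0,0,0,0,0,0,0,0,0,0,0,0,0,0],
  claw=-1,
)

```text
t: 25.75
eef_pos: [483.2, -119.5, 118.3]
tool_rot: [-0.001, 0.998, 0.056, -0.0]
wrist_force: [-0.8, 5.4, 6.1]
finger_gap: 0.375
finger_force: 22.8
```

```bash
sed -i 's/\[::2\]/[15:85]/' jaw.py; python3 jaw.py t7; python3 -c "
from h import *
cam('scene','s7')"
```

```text
t7 [(5, 52, 140), (6, 53, 140), (7, 53, 140), (8, 53, 141), (9, 57, 142), (10, 60, 143), (11, 64, 145), (12, 67, 146), (13, 67, 143), (14, 68, 143), (15, 69, 144), (16, 67, 141), (17, 63, 140), (18, 51, 132), (19, 32, 118), (20, 20, 113), (21, 18, 116), (22, 18, 117), (23, 20, 120), (24, 22, 121), (25, 28, 122), (26, 33, 123), (27, 34, 123), (28, 30, 123), (29, 27, 125), (30, 23, 128), (31, 31, 139), (32, 39, 147), (33, 44, 153), (34, 46, 157), (35, 45, 158), (36, 45, 158), (37, 45, 158), (38, 44, 156), (39, 40, 153), (40, 41, 152), (41, 36, 149), (42, 34, 147), (43, 30, 144), (44, 34, 148), (45, 41, 152), (46, 47, 158), (47, 53, 160), (48, 55, 160), (49, 55, 161), (50, 55, 161), (51, 53, 161), (52, 52, 160), (53, 55, 162), (54, 59, 165), (55, 57, 164), (56, 54, 163), (57, 53, 163), (58, 54, 163), (59, 56, 164), (60, 57, 165), (61, 57, 166), (62, 55, 166), (63, 52, 164), (64, 52, 165), (65, 52, 165), (66, 47, 160), (67, 45, 158), (68, 45, 158), (69, 45, 158), (70, 46, 158), (71, 46, 159), (72, 47, 160), (73, 47, 163), (74, 47, 165)]
25.8
```

Call:
move_arm(
  targets=[0,0,0,0,0,0,0,0,0,0,0,0,0,0,0,0,0,0,0,0],
  claw=0.75,
)

```text
t: 26.48
eef_pos: [483.4, -120.7, 118.1]
tool_rot: [0.0, 0.998, 0.056, 0.0]
wrist_force: [0.4, 0.4, -0.3]
finger_gap: 0.85
finger_force: 0.0
```

Call:
move_arm(
  targets=[0,0,0,0,0,0,0,0,0,0,0,0,0,0,0,0,0,0,0,0,0,0,0,0,0,0,0,0],
  claw=-1,
)

```text
t: 27.35
eef_pos: [483.3, -119.5, 118.3]
tool_rot: [-0.001, 0.998, 0.056, -0.0]
wrist_force: [-0.7, 5.1, 6.1]
finger_gap: 0.375
finger_force: 22.9
```

```bash
python3 - <<'E'
from jaw import *
cam('top','t8'); cam('scene','s8')
for f in('t4','t5','t6','t7','t8'):
    c=pickle.load(open(f'pics/{f}.pkl','rb')); g=prof(c,range(-8,9,1)); print(f,' '.join('%d'%v for v in (g[1][12:72,1])))
E
```

```text
t4 96 96 95 91 87 81 78 77 78 82 91 101 111 115 120 121 119 118 118 120 121 122 123 125 119 112 105 100 96 98 103 110 115 117 118 120 121 125 130 141 154 165 174 183 186 184 182 181 182 181 181 180 181 180 178 176 173 167 157 146
t5 112 111 112 113 114 113 112 111 112 111 108 104 100 99 98 101 103 106 109 112 114 116 118 117 117 117 119 122 124 121 116 115 115 115 117 118 120 122 123 124 125 125 126 127 125 127 128 129 129 129 130 130 131 132 132 133 133 133 134 136
t6 111 110 110 109 109 110 110 111 112 111 111 110 108 105 102 99 97 95 96 104 109 112 116 117 118 120 119 119 117 117 117 116 118 119 121 122 122 122 123 124 126 126 126 126 126 127 127 128 128 129 130 132 134 135 135 135 136 137 137 137
t7 112 112 112 111 111 111 111 111 110 109 110 108 105 103 100 99 100 100 102 105 108 109 110 110 110 110 109 110 111 112 114 119 120 123 124 124 126 127 128 127 127 127 127 127 127 128 130 130 130 130 131 132 133 134 134 135 136 136 136 137
t8 112 112 111 110 110 111 111 112 113 114 114 113 112 109 106 103 101 99 100 103 106 108 108 108 110 111 113 114 115 116 116 117 118 119 121 122 124 125 126 127 128 128 126 124 125 128 130 132 132 133 134 134 134 135 135 136 135 134 133 133
```

The top profile is probably occluded by the hand, so I'll spend the last view on a montage of t8, s7 and s8.

```bash
python3 - <<'E'
import cv2,numpy as np
L=lambda n:cv2.imread(f'pics/{n}.png')
t=cv2.resize(L('t8')[180:240,320:400],(400,300),interpolation=cv2.INTER_CUBIC)
z=cv2.resize(L('s4')[180:240,345:425],(400,300),interpolation=cv2.INTER_CUBIC)
a=cv2.resize(L('s7')[180:240,345:425],(400,300),interpolation=cv2.INTER_CUBIC)
b=cv2.resize(L('s8')[180:240,345:425],(400,300),interpolation=cv2.INTER_CUBIC)
cv2.imwrite('pics/m.png',np.vstack([np.hstack([t,z]),np.hstack([a,b])]))
E
```

```text
(no output)
```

View pics/m.png

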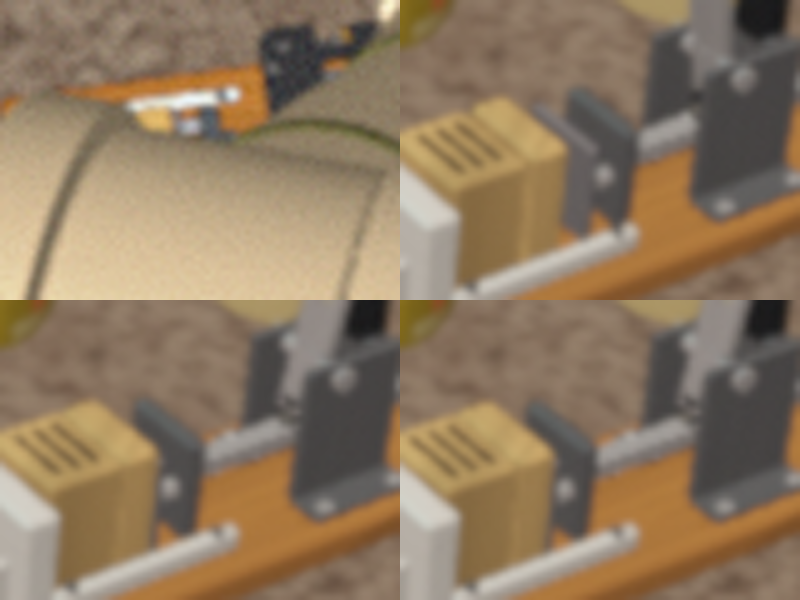

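The scene view is clear and the arm hides the jaw from the top camera. The jaw's bolt sits at crop (604,175) in s4, (170,487) in s7 and (566,490) in s8. I'll track patches numerically.

```bash
cat > tr.py <<'E'
from fit import *
import sys
cl=[474.2,-39.7,.1145]; k=8
# patches in s4: name,(u0,v0,u1,v1), a clamp point in it for scale
PT={'jaw':((380,205,393,222),(-23,0,50)),'cheek':((360,199,379,215),(-25,51,83)),'core':((346,203,366,215),(0,85,83))}
up=lambda n:cv2.resize(cv2.imread(f'pics/{n}.png')[150:260,310:430],None,fx=k,fy=k,interpolation=cv2.INTER_CUBIC)
def track(new):
    cs=pickle.load(open('pics/s4.pkl','rb')); A=up('s4');B=up(new);out={}
    for n,((a,b,c,d),P) in PT.items():
        T=A[(b-150)*k:(d-150)*k,(a-310)*k:(c-310)*k]
        q=W(cl,[P,(P[0],P[1]+20,P[2])]); g=(proj(cs,q[1])-proj(cs,q[0]))/20
        r=cv2.matchTemplate(B,T,cv2.TM_CCOEFF_NORMED); best=(-9,0)
        for s in np.arange(-1,36,.1):
            w=g*s*k
            for o in(-k//2,0,k//2):
                x=int(round((a-310)*k+w[0]));y=int(round((b-150)*k+w[1]+o))
                if 0<=y<r.shape[0] and 0<=x<r.shape[1] and r[y,x]>best[0]: best=(r[y,x],s)
        out[n]=(round(float(best[1]),1),round(float(best[0]),3))
    return out
if __name__=='__main__':
    for n in sys.argv[1:]:
        import os
        if not os.path.exists(f'pics/{n}.pkl'): cam('scene',n)
        print(n,track(n))
E
python3 tr.py s4 s7 s8
```

```text
s4 {'jaw': (-0.1, 1.0), 'cheek': (-0.1, 1.0), 'core': (-0.1, 1.0)}
s7 {'jaw': (18.2, 0.815), 'cheek': (4.3, 0.906), 'core': (1.6, 0.956)}
s8 {'jaw': (21.8, 0.788), 'cheek': (6.4, 0.909), 'core': (3.6, 0.903)}
```

Call:
move_arm(
  targets=[0,0,0,0,0,0,0,0,0,0,0,0,0,0,0,0,0,0,0,0],
  claw=0.75,
)

```text
t: 28.08
eef_pos: [483.4, -120.7, 118.1]
tool_rot: [0.0, 0.998, 0.056, 0.0]
wrist_force: [0.7, 0.3, 0.2]
finger_gap: 0.851
finger_force: 0.0
```

Call:
move_arm(
  targets=[0,0,0,0,0,0,0,0,0,0,0,0,0,0,0,0,0,0,0,0,0,0,0,0,0,0,0,0],
  claw=-1,
)

```text
t: 28.95
eef_pos: [483.2, -119.5, 118.2]
tool_rot: [-0.001, 0.998, 0.056, -0.0]
wrist_force: [-1.5, 4.8, 6.4]
finger_gap: 0.38
finger_force: 22.8
```

```bash
python3 tr.py s8 s9
```

```text
s8 {'jaw': (21.8, 0.788), 'cheek': (6.4, 0.909), 'core': (3.6, 0.903)}
s9 {'jaw': (25.1, 0.626), 'cheek': (6.8, 0.916), 'core': (3.6, 0.902)}
```

```bash
python3 - <<'E'
from tr import *
cs=pickle.load(open('pics/s4.pkl','rb'))
def y_of(q,x,z):
    u=(np.array(q)+.5)/5-.5+[345,180]
    ys=np.arange(-60,120,.1); d=np.array([np.linalg.norm(proj(cs,p)-u) for p in W(cl,[(x,y,z) for y in ys])]); i=d.argmin(); return ys[i].round(1),d[i].round(2)
for n,ck,jw in(('s4',(166,153),(236,130)),('s7',(157,461),(205,440)),('s8',(153,461),(196,444))):
    o=(0,300 if n!='s4' else 0)
    a=y_of(np.array(ck)-o,-25,83);b=y_of(np.array(jw)-o,-23,76); print(n,'cheek rear',a,'jaw',b[0]+14,b[1],'pad',16+b[0]+14-a[0])
# relative tracking s8->s9 jaw
A=up('s8');B=up('s9')
for nm,(a,b,c,d) in {'jaw':(376,204,384,222),'jawR':(379,206,387,220),'cheek':(364,198,375,215)}.items():
    T=A[(b-150)*k:(d-150)*k,(a-310)*k:(c-310)*k]; r=cv2.matchTemplate(B,T,cv2.TM_CCOEFF_NORMED)
    _,m,_,l=cv2.minMaxLoc(r); dd=(np.array(l)-[(a-310)*k,(b-150)*k])/k
    q=W(cl,[(-23,20,60),(-23,40,60)]);g=(proj(cs,q[1])-proj(cs,q[0]))/20
    print(nm,m,dd,dd@g/(g@g))
E
```

```text
s4 cheek rear (np.float64(45.2), np.float64(1.09)) jaw 15.6 0.2 pad -13.600000000000001
s7 cheek rear (np.float64(51.1), np.float64(1.98)) jaw 33.3 0.44 pad -1.8000000000000043
s8 cheek rear (np.float64(53.1), np.float64(1.71)) jaw 38.6 0.3 pad 1.5
jaw 0.8496524095535278 [-0.875  0.375] 2.554700950627292
jawR 0.9955040216445923 [-1.375  0.5  ] 3.931051950396901
cheek 0.9903773069381714 [-0.25  0.  ] 0.6297408194726147
```

The pad is pressed in by about 5 mm. One half squeeze more brings it near the middle.

Call:
move_arm(
  targets=[0,0,0,0,0,0,0,0,0,0,0,0,0,0,0,0,0,0,0,0],
  claw=0.75,
)

```text
t: 29.62
eef_pos: [483.4, -120.7, 118.1]
tool_rot: [0.0, 0.998, 0.056, 0.0]
wrist_force: [1.2, -0.1, -0.5]
finger_gap: 0.849
finger_force: 0.0
```

Call:
move_arm(
  targets=[0,0,0,0,0,0,0,0,0,0,0,0,0,0,0,0,0,0,0,0,0,0,0,0,0,0,0,0],
  claw=0.1,
)

```text
t: 30.5
eef_pos: [483.1, -118.6, 118.2]
tool_rot: [-0.001, 0.998, 0.057, -0.0]
wrist_force: [-1.7, 7.1, 5.2]
finger_gap: 0.549
finger_force: 3.8
```

```bash
python3 - <<'E'
from tr import *
cs=cam('scene','s10'); A=up('s9');B=up('s10')
for nm,(a,b,c,d) in {'jawR':(378,206,386,220),'cheek':(364,198,375,215),'trig':(400,180,410,195)}.items():
    T=A[(b-150)*k:(d-150)*k,(a-310)*k:(c-310)*k]; r=cv2.matchTemplate(B,T,cv2.TM_CCOEFF_NORMED)
    _,m,_,l=cv2.minMaxLoc(r); dd=(np.array(l)-[(a-310)*k,(b-150)*k])/k
    q=W(cl,[(-23,20,60),(-23,40,60)]);g=(proj(cs,q[1])-proj(cs,q[0]))/20
    print(nm,m,dd,dd@g/(g@g))
print(env.get_obs()['finger_force'],env.get_obs()['finger_gap'])
E
```

```text
jawR 0.9995350241661072 [0. 0.] 0.0
cheek 0.9996617436408997 [0. 0.] 0.0
trig 0.9565501809120178 [0.   0.25] 0.23373872164876022
3.8477200269699097 0.5536090404015827
```

No feed yet. I'll tighten gradually.

Call:
move_arm(
  targets=[0,0,0,0,0,0,0,0,0,0,0,0],
  claw=-0.05,
)

```text
t: 30.92
eef_pos: [483.0, -117.7, 118.2]
tool_rot: [-0.002, 0.998, 0.057, -0.001]
wrist_force: [-0.8, 10.2, 7.3]
finger_gap: 0.477
finger_force: 5.2
```

```bash
cat > d.py <<'E'
from tr import *
n=sys.argv[1]; cs=cam('scene',n); A=up('s9');B=up(n)
for nm,(a,b,c,d) in {'jawR':(378,206,386,220),'cheek':(364,198,375,215)}.items():
    T=A[(b-150)*k:(d-150)*k,(a-310)*k:(c-310)*k]; r=cv2.matchTemplate(B,T,cv2.TM_CCOEFF_NORMED)
    _,m,_,l=cv2.minMaxLoc(r); dd=(np.array(l)-[(a-310)*k,(b-150)*k])/k
    q=W(cl,[(-23,20,60),(-23,40,60)]);g=(proj(cs,q[1])-proj(cs,q[0]))/20
    print(nm,m,dd,dd@g/(g@g))
E
python3 d.py s11
```

```text
jawR 0.9979050159454346 [-0.125  0.125] 0.43173977056068746
cheek 0.9991582632064819 [0. 0.] 0.0
```

Call:
move_arm(
  targets=[0,0,0,0,0,0,0,0,0,0,0,0],
  claw=-0.14,
)

```text
t: 31.35
eef_pos: [482.9, -117.0, 118.2]
tool_rot: [-0.003, 0.998, 0.057, -0.001]
wrist_force: [-0.0, 12.2, 8.8]
finger_gap: 0.432
finger_force: 9.4
```

```bash
python3 d.py s12
```

```text
jawR 0.9973095059394836 [-0.375  0.125] 1.0614805900333022
cheek 0.9986854195594788 [0. 0.] 0.0
```

Call:
move_arm(
  targets=[0,0,0,0,0,0,0,0,0,0,0,0,0,0,0,0],
  claw=-0.18,
)

```text
t: 31.9
eef_pos: [483.0, -117.9, 118.4]
tool_rot: [-0.002, 0.998, 0.057, -0.0]
wrist_force: [-0.8, 9.7, 9.1]
finger_gap: 0.416
finger_force: 9.9
```

```bash
python3 d.py s13; python3 -c "
from h import *
print(env.get_obs()['finger_force'],env.get_obs()['finger_gap'])
c=pickle.load(open('pics/s4.pkl','rb'))['color'].astype(int);d=cam('scene')['color'].astype(int)
for n,(u,v) in dict(drops=(286,294),spice=(238,208)).items(): print(n,abs(c-d)[v-18:v+18,u-12:u+12].mean())"
```

```text
jawR 0.9959291219711304 [-0.625  0.125] 1.6912214095059168
cheek 0.9977589845657349 [-0.125  0.   ] 0.31487040973630737
9.905151767889038 0.4178274248487905
drops 0.5030864197530864
spice 0.5316358024691358
```

```bash
python3 -c "
from h import *
print(env.hand_in())"
```

```text
the job is handed in; nothing more can be done
None
```

I handed the job in at about 32 s; the hand-in returned no verdict. Both pieces are closed up against the stop, the pad is pressed in an estimated 6–7 mm (read from camera images), the trigger is still held squeezed, and the two bottles had not moved.

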